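Set out samples and covered beaker for a stirring test

TASK

Get the bench ready for a stirring test: stand the open beaker in the middle of the stirrer's round plate and lay the knobbed cover centred on top of it. Set the three samples on the round pads of the plywood board, each upright on the middle of its pad: the squat jar on the pad nearest the stirrer, the tall bottle on the pad farthest from it, and the square tin between them. Never tip over a sample or the beaker on the way.

Things in the scene. Friction and masses are not known exactly. Their poses are not given: they have to be found in the camera images.
- plate (a point): Magnetic stirrer: blue box 150 x 130 mm with two knobs on its front and a round white plate on top, 110 mm across, 82 mm above the bench. Fixed. It stands beyond the loose things, sometimes to the left of the plywood board and sometimes to the right. The point is the centre of the plate's top face; z up, x away from the side with the knobs.
- pad_left_top (a point): The left one (seen from the robot; left is +y) of three like round black rubber pads, 72 mm across, 105 mm apart in a row across a plywood board of 100 x 310 x 12 mm. Fixed. The point is the centre of the pad's top face, 16 mm above the bench; z up, y along the row to the left.
- pad_middle_top (a point): The middle one (seen from the robot; left is +y) of three like round black rubber pads, 72 mm across, 105 mm apart in a row across a plywood board of 100 x 310 x 12 mm. Fixed. The point is the centre of the pad's top face, 16 mm above the bench; z up, y along the row to the left.
- pad_right_top (a point): The right one (seen from the robot; left is +y) of three like round black rubber pads, 72 mm across, 105 mm apart in a row across a plywood board of 100 x 310 x 12 mm. Fixed. The point is the centre of the pad's top face, 16 mm above the bench; z up, y along the row to the left.
- beaker_center (a point): Open straight-sided round grey plastic beaker, 54 mm across, 75 mm high, wall 3 mm, empty; loose, about 60 g. The point is its centre, 37.5 mm above its underside; z up. All five loose things start upright in a rough row from left to right between the robot and the stirrer and board, their centres at least 105 mm apart, in any order.
- cover_knob (a point): Cover for the beaker: flat metal disc 68 mm across and 5 mm thick with an upright black knob, 18 mm across and 40 mm high, in its middle; flat underneath, loose, about 60 g. It lies disc down on the bench at the start. The point is the middle of the knob, 25 mm above the disc's underside (20 mm above the disc's top face); z up.
- bottle_center (a point): Tall round closed sample bottle with a slim body 42 mm across (straight up to 66 mm above the underside), a white cap 26 mm across on a narrower neck, 95 mm high in all; loose, about 110 g. The point is its centre, 47.5 mm above its underside, on the straight body; z up.
- jar_center (a point): Squat round closed sample jar with a screw cap, 56 mm across, 50 mm high; loose, about 140 g. The point is its centre, 25 mm above its underside; z up.
- tin_center (a point): Square closed metal sample tin, 44 x 44 mm (its lid, the top 14 mm, 46 x 46 mm), 54 mm high; loose, about 140 g. The point is its centre, 27 mm above its underside; x and y square to its sides, z up.
Things that resemble listed ones, but are neither listed nor needed, are in the scene too. Leave any green or orange look-alike of the part that bears cover_knob alone.

How it is judged:
At the end, for the whole second after the job is handed in: Beaker within 15 mm of the plate's centre; cover flat on its rim, within 10 mm of its centre; jar on the outer pad nearest the stirrer, tin on the middle pad, bottle on the farthest, each within 15 mm of its pad's centre; all upright (0.1 rad), fully down on their supports, at rest (horizontal distance between beaker_center and plate below 0.015 m and z of beaker_center in the frame of plate between 0.0315 and 0.0435 m and horizontal distance between cover_knob and beaker_center below 0.01 m and z of cover_knob in the frame of beaker_center between 0.0565 and 0.0685 m and horizontal distance between tin_center and pad_middle_top below 0.015 m and z of tin_center in the frame of pad_middle_top between 0.021 and 0.033 m and ((y of plate in the frame of pad_middle_top above 0 m and horizontal distance between jar_center and pad_left_top below 0.015 m and z of jar_center in the frame of pad_left_top between 0.019 and 0.031 m and horizontal distance between bottle_center and pad_right_top below 0.015 m and z of bottle_center in the frame of pad_right_top between 0.0415 and 0.0535 m) or (y of plate in the frame of pad_middle_top below 0 m and horizontal distance between jar_center and pad_right_top below 0.015 m and z of jar_center in the frame of pad_right_top between 0.019 and 0.031 m and horizontal distance between bottle_center and pad_left_top below 0.015 m and z of bottle_center in the frame of pad_left_top between 0.0415 and 0.0535 m)) and angle between each of beaker_center, cover_knob, bottle_center, jar_center, tin_center's own z axis and vertical below 0.1 rad and linear speed of each of beaker, cover, bottle, jar, tin below 0.02 m/s); the robot touches nothing.
It fails at once if A sample or the beaker is tipped over (leans more than 0.8 rad) (angle between any of beaker_center, bottle_center, jar_center, tin_center's own z axis and vertical above 0.8 rad).
It also fails if it takes over 128 s, if anything falls off the work surface, if the arm or the gripper's body presses on something with over 40 N, if the wrist force passes 120 N, or if a joint passes its speed limit or range.

ROBOT

A 6-joint arm with a two-finger parallel gripper is mounted at the origin on the work surface. World frame = base frame: x ahead of the robot, y to its left, z up, the work surface at z = 0. Lengths are in m, angles in rad, forces in N, time in s.
With the tool pointing down it reaches from about 0.225 to 0.875 m from the base axis. Payload 3.4 kg.
Tool frame: the origin (TCP) lies at the very end of the fingers, on their centre line; the grasp point (between the pads) lies 19 mm behind it (bot.grip_depth is the z of the grasp point in the tool frame, in m); z points along the fingers, y is the line along which they close (so a half turn about z gives the same grasp; the last joint's range is limited). The gripper opens to 85 mm and grips with 20 to 120 N. Pads are 22 mm wide; open, the fingers measure 114 mm over their backs; the gripper's body (76 mm by 85 mm) begins 54 mm behind the grasp point. The pads swing forward as they close: fully open they stand 13 mm farther back than shut.
Start: joints at [-1.47, 0.276, 1.505, -0, 1.361, -0.121], TCP at [0.126, -0.561, 0.231] pointing down, gripper open.
Joint ranges: [-2.89, 2.89], [-0.75, 2.08], [0.22, 2.7], [-1.18, 4.32], [0.11, 2.71], [-2.7, 2.7]. Speed limits (rad/s): [2.57, 2.57, 3.14, 3.14, 3.14, 3.14].

INTERFACE

Orientations are given as a unit quaternion [w, x, y, z].
In Python, from plant import bot gives the robot as it stands.
- The arm moves only by the tool apply_moves, never from a script. Its argument "increments" is a list of rows, each a list of 3 entries, a list of its own where there are three numbers: the closure, from 0 (fully open) to 1 (shut), then the shift along the tool's x, y, z in cm, then the turn, a rotation vector about the tool's x, y, z in rad. A call has 1 to 20 rows; each row shifts and turns the commanded pose from where the row before left it, along the tool's axes as they then stand; what a row does not reach is not made up. A row lasts 1/10 s, in which the tool goes at most 50 mm and 8.59 degrees, less where a joint would pass 70% of its speed; a pose out of reach is approached as far as the arm can. A call is refused whole if a number of a shift passes 5 or a number of a turn 0.15, either way. A call with a gripper value outside its range is refused whole. The fingers move at their own pace and stop on an object; "squeeze" is the grip in N (left out, the last holds). Time passes only in rows, so rows that do not move let the fingers close. It gives the time, the measured TCP pose, the force, the opening and the grip force at its end, in the units of the state.
- bot.get_state(): the state, without advancing time (a new reading comes with each control period).
- bot.get_image(name): name is "scene" or "top" or "wrist"; returns a dict with "pixels" (384x512x3 uint8, red, green, blue), "K" (3x3 intrinsics, pixels), "R" (3x3) and "t" (3): a world point X has camera coordinates R X + t. Camera axes: x right, y down, z forward; pixel columns grow to the right and rows downward; lengths in m; the calibration is good to about 2 mm. The wrist camera is an equidistant fisheye: a pixel r from the principal point sees the ray r / f radians off the axis. A picture is of the moment at which its call begins. There is no depth.
- bot.sign_off(): hands the job in; it is judged then, once.
The state is a dict: "t": time; "joint_pos": joint angles; "qvel": joint speeds; "joint_efforts": joint torques, N m; "tcp_pos": TCP position; "ee_rot": TCP orientation; "contact_force": force on the tool from outside, world axes, zero at the start; "torque": the same for the moment, N m; "finger_gap": finger opening in m; "finger_force": force on a finger pad.
Only numpy, scipy, OpenCV 4.12 (cv2) and the standard library are available. Lean on these libraries where they do the work, as an engineer would, in place of code of your own. Each camera call takes 0.05 s, during which the arm holds its last target. There are 200 camera calls.

## Working session

There is one attempt and no reset: what is moved stays moved. The work goes in short steps, Python scripts to look and compute and a tool call to move; the robot and the scene stay as the last step left them, time stands still between calls to the robot, and variables do not carry over. Pictures are saved under pics/ and viewed, at most 17 in all, crops included, and the job is handed in when it is done.

Besides the shell and the picture viewer there is one more tool, called after "Request:" as name(argument=value, ...), one argument or row to a line, values as JSON. apply_moves: Moves the arm, as the interface text tells. Its arguments: {"type":"object","properties":{"increments":{"type":"array","items":{"type":"array"}},"squeeze":{"type":"number"}},"required":["increments"]}

```bash
mkdir -p pics; ls
python3 - <<'E'
from plant import bot
import cv2
s=bot.get_state();print(s)
for n in("scene","top"):
    i=bot.get_image(n);cv2.imwrite(f"pics/{n}0.png",cv2.resize(i["pixels"][:,:,::-1],(800,600),interpolation=cv2.INTER_CUBIC))
    print(n,i["K"],i["R"],i["t"])
E
```

```text
pics
{'t': 0.0, 'joint_pos': array([-1.46999430e+00,  2.76577675e-01,  1.50614646e+00,  4.04792395e-05,
        1.36069081e+00, -1.20982464e-01]), 'qvel': array([-0.00180857,  0.00046909,  0.00150026, -0.00058408,  0.00121973,
        0.00063332]), 'joint_efforts': array([-5.25983687e-04, -4.16779375e+01, -2.45809132e+01, -3.13409237e-04,
        1.09091247e-02, -1.43026242e-05]), 'tcp_pos': array([ 0.12644801, -0.56037876,  0.23044427]), 'ee_rot': array([-9.10900160e-04,  9.93857809e-01,  1.10660852e-01,  2.89831747e-05]), 'contact_force': array([-0.38781687, -0.21088575,  0.50197852]), 'torque': array([-0.03235945,  0.02778504,  0.03536243]), 'finger_force': 0.0, 'finger_gap': 0.0857977720685704}
scene [[359.54132745   0.         251.94128769]
 [  0.         359.54132745 197.18506207]
 [  0.           0.           1.        ]] [[-0.82958696  0.55833321 -0.00703645]
 [ 0.35231129  0.51361419 -0.78235365]
 [-0.4332     -0.6515094  -0.62279472]] [ 0.40339297 -0.04458906  1.38086884]
top [[491.40049505   0.         253.39131205]
 [  0.         491.40049505 196.0566715 ]
 [  0.           0.           1.        ]] [[ 0.01472512 -0.99980277 -0.01332627]
 [-0.99069279 -0.01278468 -0.13551511]
 [ 0.13531801  0.01519772 -0.99068565]] [-0.09836643  0.4215403   1.73199019]
```

View pics/top0.png

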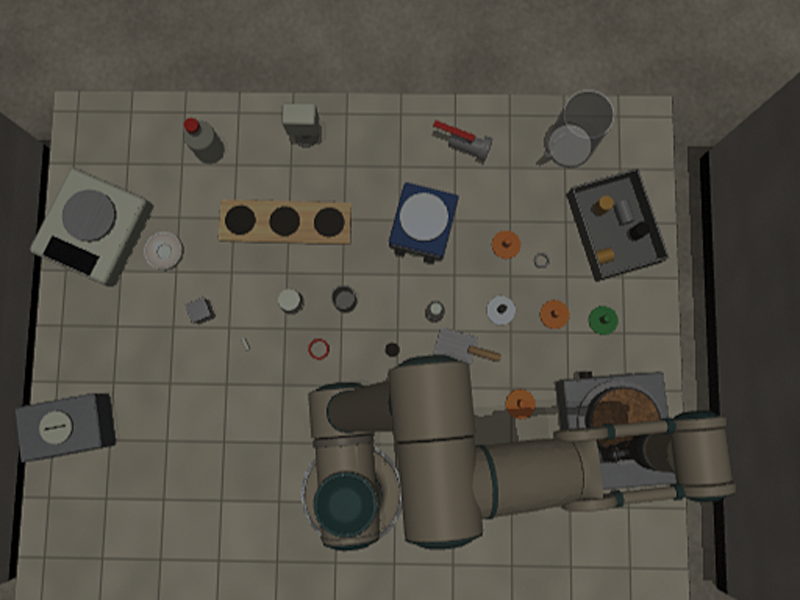

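View pics/scene0.png

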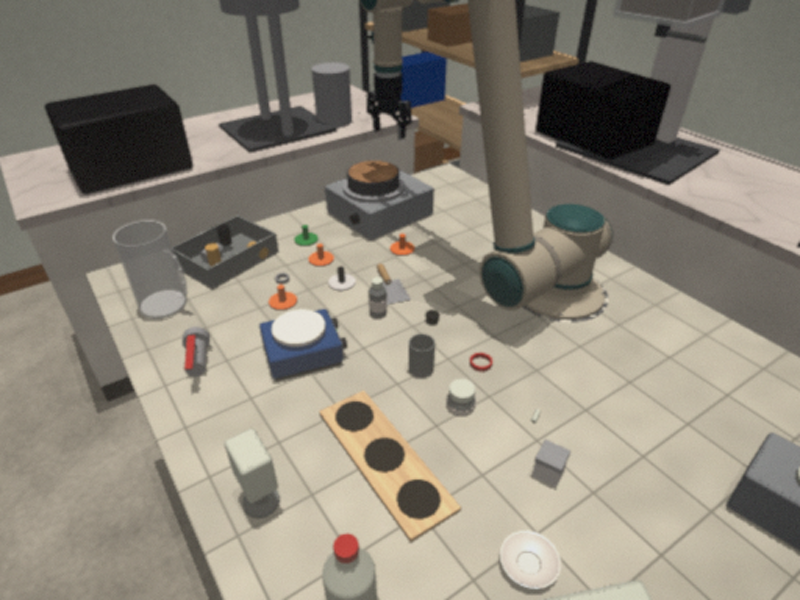

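The stirrer (plate near 424,217) stands right of the board (pads 240/285/329, about 221). Left to right the loose things are tin (200,310), jar (289,300), beaker (344,299), bottle (435,311) and cover (501,310, black knob on a light disc). I'll enlarge this area to measure.

```bash
cat > h.py <<'E'
import numpy as np, cv2
from plant import bot
def ray(im,u,v):
    K,R,t=im["K"],im["R"],im["t"]
    d=np.linalg.inv(K)@[u,v,1.]
    return -R.T@t, d
def world(im,u,v,z,fish=False):
    K,R,t=map(np.array,(im["K"],im["R"],im["t"]))
    x,y=(u-K[0,2])/K[0,0],(v-K[1,2])/K[1,1]
    if fish:
        r=np.hypot(x,y)+1e-12; d=np.array([x/r*np.sin(r),y/r*np.sin(r),np.cos(r)])
    else: d=np.array([x,y,1.])
    c=-R.T@t; d=R.T@d
    return c+d*(z-c[2])/d[2]
def crop(im,name,u0,v0,u1,v1,s):
    cv2.imwrite(f"pics/{name}.png",cv2.resize(im["pixels"][v0:v1,u0:u1,::-1],None,fx=s,fy=s,interpolation=cv2.INTER_CUBIC))
E
python3 - <<'E'
from h import *
im=bot.get_image("top"); crop(im,"topc",110,110,340,220,3.4)
E
```

```text
(no output)
```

View pics/topc.png

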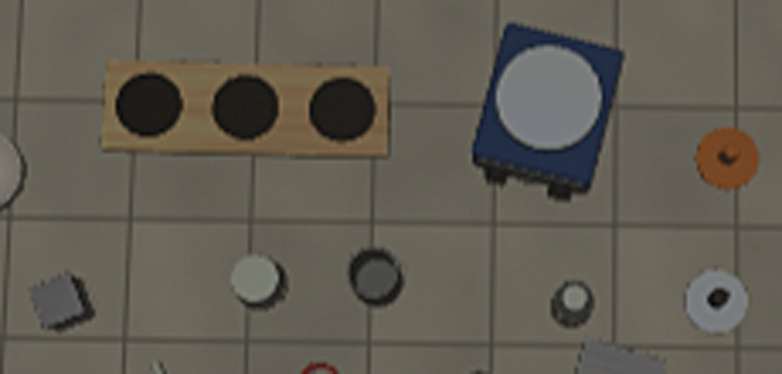

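Crop positions: pads (149,105), (246,107), (343,109); plate (549,96); tin lid (60,298); jar cap (257,279); beaker rim (375,276); bottle cap (574,297); cover disc (717,301).

Run:
```python
from h import *
im=bot.get_image("top")
for n,u,v,z in[("padL",149,105,.016),("padM",246,107,.016),("padR",343,109,.016),("plate",549,96.5,.082),("tin",60,298,.054),("jar",257,279,.05),("beaker",375,276.5,.075),("bottle",574,297,.095),("cover",717,301,.005),("knobtop",718,297.5,.045)]:
    print(n,world(im,110+u/3.4-.35,110+v/3.4-.35,z).round(4))
```

```text
padL [0.6256 0.2777 0.016 ]
padM [0.6246 0.1726 0.016 ]
padR [0.6236 0.0677 0.016 ]
plate [ 0.6228 -0.1528  0.082 ]
tin [0.4091 0.3533 0.054 ]
jar [0.4323 0.1491 0.05  ]
beaker [0.4329 0.0239 0.075 ]
bottle [ 0.4115 -0.1799  0.095 ]
cover [ 0.4214 -0.3354  0.005 ]
knobtop [ 0.4197 -0.3315  0.045 ]
```

Request:
apply_moves(
  increments=[
    [0, [0, 0, 0], [0, 0, -0.15]],
    [0, [0, 0, 0], [0, 0, -0.15]],
    [0, [0, 0, 0], [0, 0, -0.15]],
    [0, [0, 0, 0], [0, 0, -0.15]],
    [0, [0, 0, 0], [0, 0, -0.15]],
    [0, [0, 0, 0], [0, 0, -0.15]],
    [0, [0, 0, 0], [0, 0, -0.15]],
    [0, [0, 0, 0], [0, 0, -0.15]],
    [0, [0, 0, 0], [0, 0, -0.15]],
    [0, [3.9, 2.05, 0], [0, 0, 0]],
    [0, [3.9, 2.05, 0], [0, 0, 0]],
    [0, [3.9, 2.05, 0], [0, 0, 0]],
    [0, [3.9, 2.05, 0], [0, 0, 0]],
    [0, [3.9, 2.05, 0], [0, 0, 0]],
  ],
  squeeze=30,
)

```text
t: 1.6
tcp_pos: [0.2293, -0.3641, 0.2311]
ee_rot: [0.0, 0.707, 0.707, 0.0]
contact_force: [1.4, 0.0, 0.3]
finger_gap: 0.0857
finger_force: 0.0
```

Request:
apply_moves(
  increments=[
    [0, [3.9, 2.05, 0], [0, 0, 0]],
    [0, [3.9, 2.05, 0], [0, 0, 0]],
    [0, [3.9, 2.05, 0], [0, 0, 0]],
    [0, [3.9, 2.05, 0], [0, 0, 0]],
    [0, [3.9, 2.05, 0], [0, 0, 0]],
    [0, [3.9, 2.05, 0], [0, 0, 0]],
    [0, [3.9, 2.05, 0], [0, 0, 0]],
    [0, [3.9, 2.05, 0], [0, 0, 0]],
    [0, [3.9, 2.05, 0], [0, 0, 0]],
    [0, [3.9, 2.05, 0], [0, 0, 0]],
    [0, [0, 0, 0], [0, 0, 0]],
  ],
)

```text
t: 2.7
tcp_pos: [0.4354, 0.0288, 0.2312]
ee_rot: [-0.0, 0.704, 0.71, 0.001]
contact_force: [0.6, -0.5, 0.3]
finger_gap: 0.0856
finger_force: 0.0
```

Run:
```python
from h import *
s=bot.get_state();print(s["tcp_pos"],s["ee_rot"],s["t"])
im=bot.get_image("wrist"); crop(im,"w1",0,0,512,384,1.5)
print(im["K"],im["R"],im["t"],-im["R"].T@im["t"])
```

```text
[0.43535048 0.02876175 0.23121278] [-3.12170722e-04  7.04470535e-01  7.09731695e-01  1.44526092e-03] 2.7
[[297.31863964   0.         250.54645965]
 [  0.         297.31863964 188.91253378]
 [  0.           0.           1.        ]] [[ 0.99996955  0.00745867  0.002294  ]
 [ 0.00662474 -0.96676895  0.25556587]
 [ 0.00412395 -0.25554289 -0.96678892]] [-0.43624362 -0.00799007  0.38350959] [0.43470169 0.09353239 0.37381555]
```

View pics/w1.png

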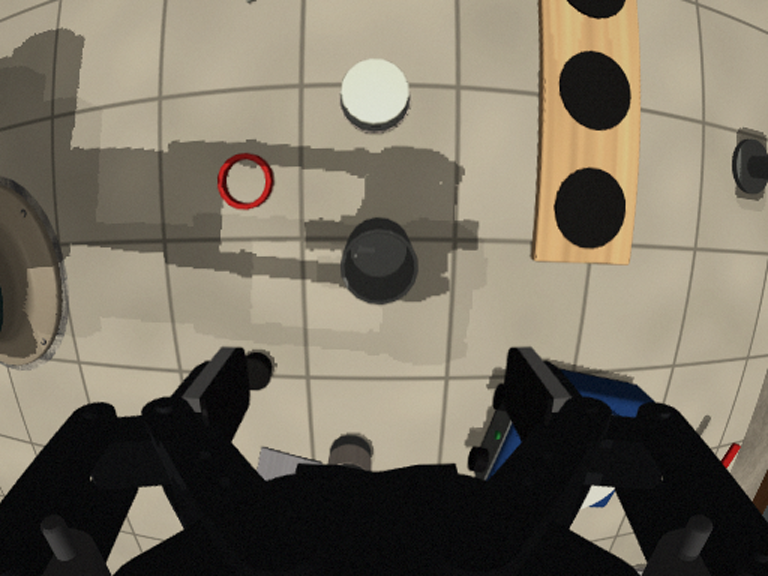

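The wrist view shows the beaker rim around (380,268), jar cap (375,92) and pads (594,90), (590,207). No collision risk between the open fingers and neighbours.

Run:
```python
from h import *
im=bot.get_image("wrist")
for n,u,v,z in[("beaker",380,268,.075),("jar",375,92,.05),("padM",594,90,.016),("padR",590,207,.016)]:
    print(n,world(im,u/1.5,v/1.5,z,True).round(4))
```

```text
beaker [0.4371 0.0229 0.075 ]
jar [0.4329 0.1466 0.05  ]
padM [0.6201 0.1687 0.016 ]
padR [0.6196 0.0658 0.016 ]
```

Request:
apply_moves(
  increments=[
    [0, [-0.55, -0.15, 4], [0, 0, 0]],
    [0, [0, 0, 4], [0, 0, 0]],
    [0, [0, 0, 4], [0, 0, 0]],
    [0, [0, 0, 4], [0, 0, 0]],
    [0, [0, 0, 3], [0, 0, 0]],
    [0, [0, 0, 1], [0, 0, 0]],
    [0, [0, 0, 0], [0, 0, 0]],
    [1, [0, 0, 0], [0, 0, 0]],
    [1, [0, 0, 0], [0, 0, 0]],
    [1, [0, 0, 0], [0, 0, 0]],
    [1, [0, 0, 0], [0, 0, 0]],
    [1, [0, 0, 0], [0, 0, 0]],
    [1, [0, 0, 0], [0, 0, 0]],
  ],
  squeeze=30,
)

```text
t: 4.1
tcp_pos: [0.4336, 0.0185, 0.0331]
ee_rot: [0.002, 0.707, 0.708, 0.001]
contact_force: [0.7, -0.9, 6.4]
finger_gap: 0.0539
finger_force: 31.0
```

Request:
apply_moves(
  increments=[
    [1, [0, 0, -2], [0, 0, 0]],
    [1, [0, 0, -3.5], [0, 0, 0]],
    [1, [0, 0, -3.5], [0, 0, 0]],
    [1, [0, 0, -3.5], [0, 0, 0]],
    [1, [-1.96, 2.1, 0], [0, 0, 0]],
    [1, [-1.96, 2.1, 0], [0, 0, 0]],
    [1, [-1.96, 2.1, 0], [0, 0, 0]],
    [1, [-1.96, 2.1, 0], [0, 0, 0]],
    [1, [-1.96, 2.1, 0], [0, 0, 0]],
    [1, [-1.96, 2.1, 0], [0, 0, 0]],
    [1, [-1.96, 2.1, 0], [0, 0, 0]],
    [1, [-1.96, 2.1, 0], [0, 0, 0]],
    [1, [-1.96, 2.1, 0], [0, 0, 0]],
    [1, [0, 0, 0], [0, 0, 0]],
    [1, [0, 0, 0], [0, 0, 0]],
    [1, [0, 0, 0], [0, 0, 0]],
  ],
)

```text
t: 5.7
tcp_pos: [0.6202, -0.1566, 0.1566]
ee_rot: [-0.0, 0.707, 0.708, -0.0]
contact_force: [1.2, 0.1, -0.4]
finger_gap: 0.054
finger_force: 32.1
```

Run:
```python
from h import *
s=bot.get_state();print(s["tcp_pos"],s["ee_rot"],s["t"],s["contact_force"],s["finger_gap"])
im=bot.get_image("wrist"); crop(im,"w2",0,0,512,384,1.5)
```

```text
[ 0.62022568 -0.15657132  0.15662249] [-3.81367336e-04  7.06627450e-01  7.07585683e-01 -5.77117541e-05] 5.7 [ 1.16268221  0.12633445 -0.36975887] 0.054011727998146505
```

View pics/w2.png

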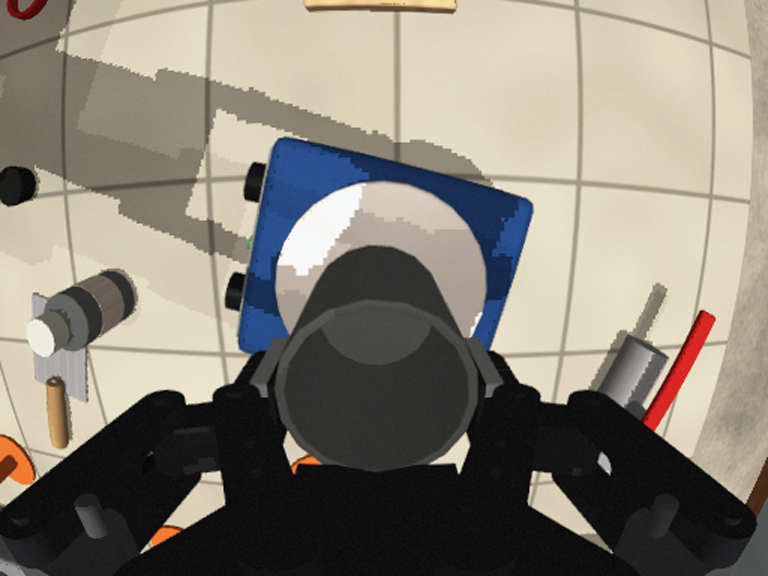

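The plate's edges are at left (276,275), right (487,275), top (382,180); the beaker's rim spans 276–479 by 301–471.

Run:
```python
from h import *
im=bot.get_image("wrist")
for n,u,v,z in[("pl",276,275,.082),("pr",487,275,.082),("pt",382,180,.082),("rimL",276,390,.1985),("rimR",480,390,.1985),("rimT",377,301,.1985),("rimB",377,471,.1985)]:
    print(n,world(im,u/1.5,v/1.5,z,True).round(4))
```

```text
pl [ 0.5695 -0.145   0.082 ]
pr [ 0.6773 -0.1448  0.082 ]
pt [ 0.6233 -0.0976  0.082 ]
rimL [ 0.5945 -0.1469  0.1985]
rimR [ 0.6474 -0.1469  0.1985]
rimT [ 0.6206 -0.1225  0.1985]
rimB [ 0.6207 -0.173   0.1985]
```

Request:
apply_moves(
  increments=[
    [1, [-0.45, 0.25, 2], [0, 0, 0]],
    [1, [0, 0, 1.2], [0, 0, 0]],
    [1, [0, 0, 0.6], [0, 0, 0]],
    [1, [0, 0, 0.3], [0, 0, 0]],
    [1, [0, 0, 0], [0, 0, 0]],
    [1, [0, 0, 0], [0, 0, 0]],
  ],
)

```text
t: 6.4
tcp_pos: [0.6239, -0.1618, 0.1157]
ee_rot: [0.0, 0.707, 0.708, 0.0]
contact_force: [0.2, -0.4, -0.9]
finger_gap: 0.0543
finger_force: 32.1
```

Request:
apply_moves(
  increments=[
    [0, [0, 0, 0], [0, 0, 0]],
    [0, [0, 0, 0], [0, 0, 0]],
    [0, [0, 0, 0], [0, 0, 0]],
    [0, [0, 0, 0], [0, 0, 0]],
    [0, [0, 0, -2], [0, 0, 0]],
    [0, [0, 0, -4], [0, 0, 0]],
    [0, [0, 0, -4], [0, 0, 0]],
    [0, [-1.91, -2.25, 0], [0, 0, 0]],
    [0, [-1.91, -2.25, 0], [0, 0, 0]],
    [0, [-1.91, -2.25, 0], [0, 0, 0]],
    [0, [-1.91, -2.25, 0], [0, 0, 0]],
    [0, [-1.91, -2.25, 0], [0, 0, 0]],
    [0, [-1.91, -2.25, 0], [0, 0, 0]],
    [0, [-1.91, -2.25, 0], [0, 0, 0]],
    [0, [-1.91, -2.25, 0], [0, 0, 0]],
    [0, [-1.91, -2.25, 0], [0, 0, 0]],
    [0, [0, 0, 0], [0, 0, 0]],
    [0, [0, 0, 0], [0, 0, 0]],
    [0, [0, 0, 0], [0, 0, 0]],
  ],
)

```text
t: 8.3
tcp_pos: [0.4218, -0.3335, 0.2154]
ee_rot: [0.0, 0.707, 0.708, 0.0]
contact_force: [0.4, 0.1, -0.5]
finger_gap: 0.0857
finger_force: 0.0
```

Run:
```python
from h import *
s=bot.get_state();print(s["tcp_pos"],s["ee_rot"],s["t"],s["contact_force"],s["finger_gap"])
im=bot.get_image("wrist"); crop(im,"w3",0,0,512,384,1.5)
im=bot.get_image("top"); crop(im,"topd",110,110,340,220,3.4)
```

```text
[ 0.42184755 -0.33351238  0.21538081] [1.59353881e-04 7.06631381e-01 7.07581780e-01 3.00838814e-04] 8.3 [ 0.38660306  0.12168747 -0.52563314] 0.08574224039879298
```

View pics/w3.png

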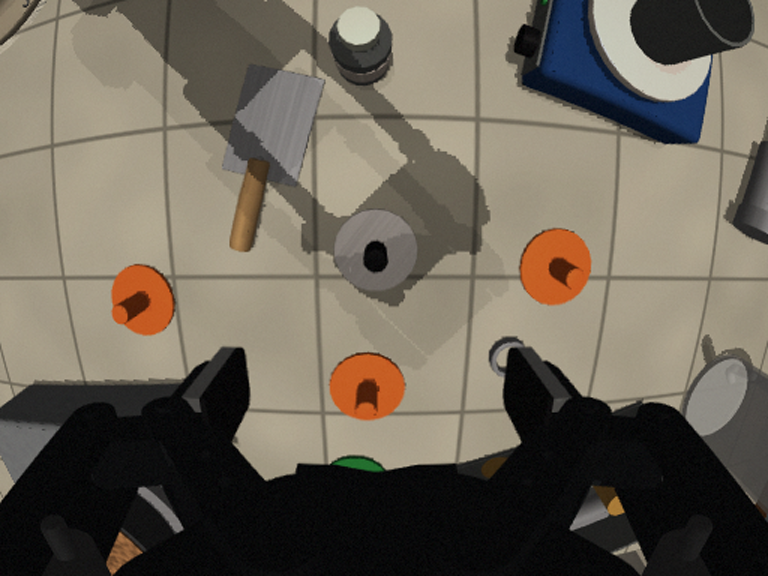

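The grey cover with a black knob is at disc centre (376,249), knob top about (376,262). Orange decoys are over 100 mm away. The beaker stands upright on the plate.

Run:
```python
from h import *
im=bot.get_image("wrist")
for n,u,v,z in[("disc",376,249,.005),("knob",376,264,.045),("decoy",368,385,.005),("bottle",360,27,.095)]:
    print(n,world(im,u/1.5,v/1.5,z,True).round(4))
```

```text
disc [ 0.4225 -0.3338  0.005 ]
knob [ 0.4225 -0.3373  0.045 ]
decoy [ 0.4157 -0.4558  0.005 ]
bottle [ 0.4127 -0.1828  0.095 ]
```

View pics/topd.png

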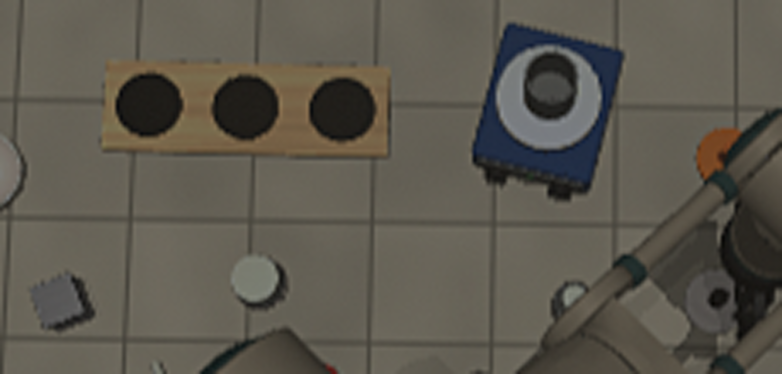

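Request:
apply_moves(
  increments=[
    [0, [0, 0.05, 4], [0, 0, 0]],
    [0, [0, 0, 4.5], [0, 0, 0]],
    [0, [0, 0, 4.5], [0, 0, 0]],
    [0, [0, 0, 4], [0, 0, 0]],
    [0, [0, 0, 2.3], [0, 0, 0]],
    [0, [0, 0, 1], [0, 0, 0]],
    [0, [0, 0, 0], [0, 0, 0]],
    [1, [0, 0, 0], [0, 0, 0]],
    [1, [0, 0, 0], [0, 0, 0]],
    [1, [0, 0, 0], [0, 0, 0]],
    [1, [0, 0, 0], [0, 0, 0]],
    [1, [0, 0, 0], [0, 0, 0]],
    [1, [0, 0, 0], [0, 0, 0]],
    [1, [0, 0, 0], [0, 0, 0]],
    [1, [0, 0, 0], [0, 0, 0]],
  ],
)

```text
t: 9.95
tcp_pos: [0.422, -0.3343, 0.0131]
ee_rot: [0.001, 0.707, 0.707, -0.0]
contact_force: [-0.1, 0.9, 6.2]
finger_gap: 0.0172
finger_force: 29.3
```

Request:
apply_moves(
  increments=[
    [1, [0, 0, -2], [0, 0, 0]],
    [1, [0, 0, -4.4], [0, 0, 0]],
    [1, [0, 0, -4.4], [0, 0, 0]],
    [1, [0, 0, -4.4], [0, 0, 0]],
    [1, [0, 0, -4.4], [0, 0, 0]],
    [1, [1.5, 3.37, 0], [0, 0, 0]],
    [1, [1.5, 3.37, 0], [0, 0, 0]],
    [1, [1.5, 3.37, 0], [0, 0, 0]],
    [1, [1.5, 3.37, 0], [0, 0, 0]],
    [1, [1.5, 3.37, 0], [0, 0, 0]],
    [1, [1.5, 3.37, 0], [0, 0, 0]],
    [1, [0, 0, 0], [0, 0, 0]],
    [1, [0, 0, 0], [0, 0, 0]],
    [1, [0, 0, 0], [0, 0, 0]],
  ],
)

```text
t: 11.35
tcp_pos: [0.6228, -0.244, 0.2078]
ee_rot: [-0.001, 0.707, 0.707, -0.001]
contact_force: [-0.7, 0.3, -1.0]
finger_gap: 0.0172
finger_force: 29.5
```

Run:
```python
from h import *
s=bot.get_state();print(s["tcp_pos"],s["ee_rot"],s["t"],s["contact_force"],s["finger_gap"])
im=bot.get_image("wrist"); crop(im,"w4",100,0,452,384,1.55)
```

```text
[ 0.62280029 -0.243973    0.20779066] [-6.67087791e-04  7.06870628e-01  7.07342307e-01 -5.75653687e-04] 11.35 [-0.66160531  0.31472924 -0.95504791] 0.01723321135229419
```

View pics/w4.png

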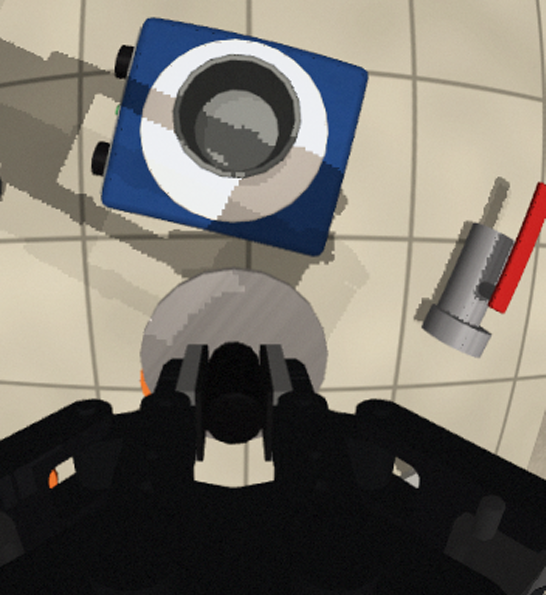

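Rim spans 173–300 by 54–178 (centre about 237,116), plate 140–328 by 38–220, held cover 141–328 at row 350, top edge 269.

Run:
```python
from h import *
im=bot.get_image("wrist")
for n,u,v,z in[("rimL",173,116,.157),("rimR",300,116,.157),("rimT",237,54,.157),("rimB",237,178,.157),("plL",140,130,.082),("plR",328,130,.082),("plT",234,38,.082),("plB",234,220.5,.082),("cL",141,350,.1997),("cR",328,350,.1997),("cT",234,269,.1997)]:
    print(n,world(im,100+u/1.55,v/1.55,z,True).round(4))
```

```text
rimL [ 0.5978 -0.1548  0.157 ]
rimR [ 0.6505 -0.1547  0.157 ]
rimT [ 0.6244 -0.1282  0.157 ]
rimB [ 0.6244 -0.1814  0.157 ]
plL [ 0.5686 -0.1529  0.082 ]
plR [ 0.6778 -0.1529  0.082 ]
plT [ 0.6232 -0.0984  0.082 ]
plB [ 0.6232 -0.2071  0.082 ]
cL [ 0.5899 -0.2405  0.1997]
cR [ 0.6567 -0.2405  0.1997]
cT [ 0.6231 -0.2111  0.1997]
```

Request:
apply_moves(
  increments=[
    [1, [2.25, 0.1, 0], [0, 0, 0]],
    [1, [2.25, 0, 0], [0, 0, 0]],
    [1, [2.25, 0, 0], [0, 0, 0]],
    [1, [2.25, 0, 0], [0, 0, 0]],
    [1, [0, 0, 0], [0, 0, 0]],
    [1, [0, 0, 1.5], [0, 0, 0]],
    [1, [0, 0, 1.2], [0, 0, 0]],
    [1, [0, 0, 0.6], [0, 0, 0]],
    [1, [0, 0, 0.4], [0, 0, 0]],
    [1, [0, 0, 0], [0, 0, 0]],
    [1, [0, 0, 0], [0, 0, 0]],
    [1, [0, 0, 0], [0, 0, 0]],
  ],
)

```text
t: 12.65
tcp_pos: [0.6251, -0.154, 0.1717]
ee_rot: [0.0, 0.707, 0.707, 0.0]
contact_force: [0.7, 0.2, -1.0]
finger_gap: 0.0168
finger_force: 29.6
```

Request:
apply_moves(
  increments=[
    [1, [0, 0, 0.15], [0, 0, 0]],
    [1, [0, 0, 0], [0, 0, 0]],
    [1, [0, 0, 0], [0, 0, 0]],
  ],
)

```text
t: 12.95
tcp_pos: [0.6251, -0.1539, 0.1702]
ee_rot: [0.001, 0.707, 0.707, 0.0]
contact_force: [1.3, -1.4, 1.1]
finger_gap: 0.0169
finger_force: 29.8
```

Request:
apply_moves(
  increments=[
    [0, [0, 0, 0], [0, 0, 0]],
    [0, [0, 0, 0], [0, 0, 0]],
    [0, [0, 0, 0], [0, 0, 0]],
    [0, [0, 0, 0], [0, 0, 0]],
    [0, [0, 0, -2], [0, 0, 0]],
    [0, [0, 0, -3], [0, 0, 0]],
    [0, [0, 0, -3], [0, 0, 0]],
    [0, [-0.45, -3.55, 0], [0, 0, 0]],
    [0, [-0.45, -3.55, 0], [0, 0, 0]],
    [0, [-0.45, -3.55, 0], [0, 0, 0]],
    [0, [-0.45, -3.55, 0], [0, 0, 0]],
    [0, [-0.45, -3.55, 0], [0, 0, 0]],
    [0, [-0.45, -3.55, 0], [0, 0, 0]],
    [0, [0, 0, 0], [0, 0, 0]],
    [0, [0, 0, 0], [0, 0, 0]],
    [0, [0, 0, 0], [0, 0, 0]],
  ],
)

```text
t: 14.55
tcp_pos: [0.4129, -0.1812, 0.2501]
ee_rot: [0.001, 0.707, 0.708, 0.0]
contact_force: [-0.1, -0.2, 1.0]
finger_gap: 0.0852
finger_force: 0.0
```

Run:
```python
from h import *
s=bot.get_state();print(s["tcp_pos"],s["ee_rot"],s["t"],s["contact_force"],s["finger_gap"])
im=bot.get_image("wrist"); crop(im,"w5",0,0,512,384,1.5)
```

```text
[ 0.41285911 -0.18119742  0.25007051] [6.84989649e-04 7.06707476e-01 7.07505450e-01 3.35086035e-04] 14.55 [-0.12629889 -0.18345032  1.01475356] 0.08517977645764453
```

View pics/w5.png

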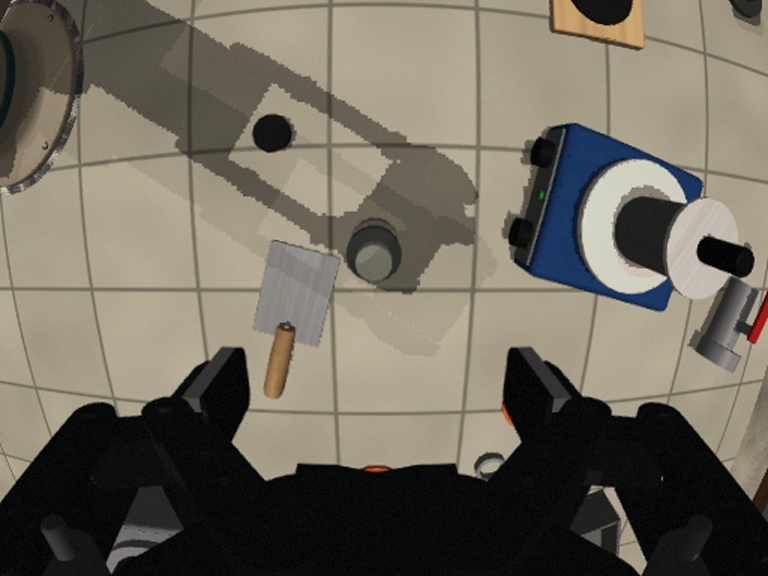

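The cover sits on the beaker. The bottle cap is at (375,260); a flat spatula blade lies just left, well under finger height.

Run:
```python
from h import *
im=bot.get_image("wrist")
for n,u,v,z in[("cap",375,261,.095),("rimtop of disc",702,249,.162),("spat",315,345,.0)]:
    print(n,world(im,u/1.5,v/1.5,z,True).round(4))
```

```text
cap [ 0.4128 -0.1797  0.095 ]
rimtop of disc [ 0.6227 -0.1545  0.162 ]
spat [ 0.3554 -0.282   0.    ]
```

Request:
apply_moves(
  increments=[
    [0, [0.1, 0, 4.5], [0, 0, 0]],
    [0, [0, 0, 4.5], [0, 0, 0]],
    [0, [0, 0, 4.5], [0, 0, 0]],
    [0, [0, 0, 4.5], [0, 0, 0]],
    [0, [0, 0, 3], [0, 0, 0]],
    [0, [0, 0, 1], [0, 0, 0]],
    [0, [0, 0, 0], [0, 0, 0]],
    [1, [0, 0, 0], [0, 0, 0]],
    [1, [0, 0, 0], [0, 0, 0]],
    [1, [0, 0, 0], [0, 0, 0]],
    [1, [0, 0, 0], [0, 0, 0]],
    [1, [0, 0, 0], [0, 0, 0]],
    [1, [0, 0, 0], [0, 0, 0]],
  ],
  squeeze=40,
)

```text
t: 15.95
tcp_pos: [0.4127, -0.1806, 0.0313]
ee_rot: [0.002, 0.707, 0.707, 0.0]
contact_force: [-0.5, 0.1, 5.5]
finger_gap: 0.0411
finger_force: 40.2
```

Request:
apply_moves(
  increments=[
    [1, [0, 0, -2], [0, 0, 0]],
    [1, [0, 0, -4], [0, 0, 0]],
    [1, [0, 0, -4], [0, 0, 0]],
    [1, [0, 0, -4], [0, 0, 0]],
    [1, [4.16, 1.93, 0], [0, 0, 0]],
    [1, [4.16, 1.93, 0], [0, 0, 0]],
    [1, [4.16, 1.93, 0], [0, 0, 0]],
    [1, [4.16, 1.93, 0], [0, 0, 0]],
    [1, [4.16, 1.93, 0], [0, 0, 0]],
    [1, [4.16, 1.93, 0], [0, 0, 0]],
    [1, [4.16, 1.93, 0], [0, 0, 0]],
    [1, [4.16, 1.93, 0], [0, 0, 0]],
    [1, [4.16, 1.93, 0], [0, 0, 0]],
    [1, [4.16, 1.93, 0], [0, 0, 0]],
    [1, [4.16, 1.93, 0], [0, 0, 0]],
    [1, [0, 0, 0], [0, 0, 0]],
    [1, [0, 0, 0], [0, 0, 0]],
    [1, [0, 0, 0], [0, 0, 0]],
  ],
)

```text
t: 17.75
tcp_pos: [0.6229, 0.2769, 0.1698]
ee_rot: [0.0, 0.707, 0.707, -0.001]
contact_force: [0.1, 0.2, -1.1]
finger_gap: 0.0409
finger_force: 41.0
```

Run:
```python
from h import *
s=bot.get_state();print(s["tcp_pos"],s["ee_rot"],s["t"],s["contact_force"],s["finger_gap"])
im=bot.get_image("wrist"); crop(im,"w6",0,0,512,384,1.5)
```

```text
[0.62292843 0.27690417 0.16984766] [ 5.98480587e-05  7.06850210e-01  7.07362982e-01 -6.23615224e-04] 17.75 [ 0.10621924  0.17186661 -1.08796069] 0.04086236878035356
```

View pics/w6.png

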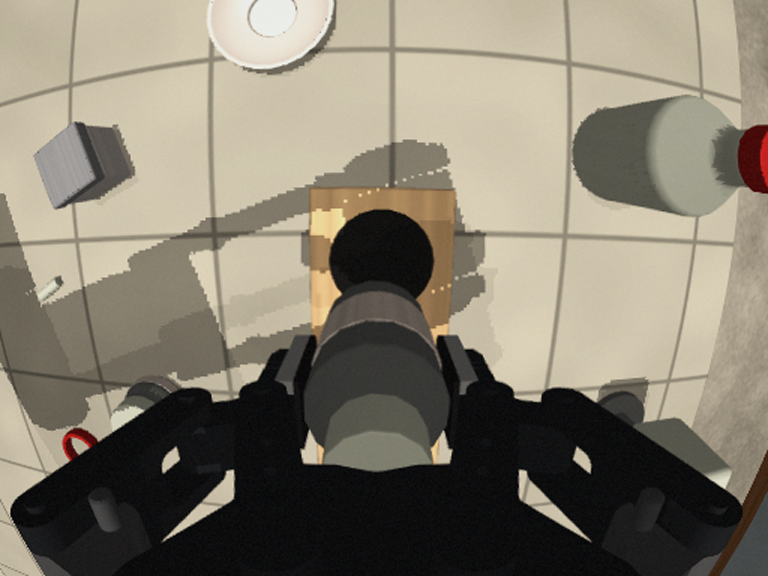

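The left pad's edges: left (329,262), right (433,262), top (382,209). The tin lid's top face corners, left side, are around (34,153), (77,123), (100,185), (58,208).

Run:
```python
from h import *
im=bot.get_image("wrist")
for n,u,v,z in[("padL",329,262,.016),("padR",434,262,.016),("padT",382,209,.016),("t1",34,153,.054),("t2",77,123,.054),("t3",100,185,.054),("t4",58,208,.054)]:
    print(n,world(im,u/1.5,v/1.5,z,True).round(4))
```

```text
padL [0.5913 0.2775 0.016 ]
padR [0.663  0.2776 0.016 ]
padT [0.6273 0.3136 0.016 ]
t1 [0.3801 0.3686 0.054 ]
t2 [0.4231 0.3838 0.054 ]
t3 [0.4416 0.3396 0.054 ]
t4 [0.4015 0.327  0.054 ]
```

Request:
apply_moves(
  increments=[
    [1, [0.05, 0.35, 4], [0, 0, 0]],
    [1, [0, 0, 4], [0, 0, 0]],
    [1, [0, 0, 2.4], [0, 0, 0]],
    [1, [0, 0, 1.2], [0, 0, 0]],
    [1, [0, 0, 0.6], [0, 0, 0]],
    [1, [0, 0, 0], [0, 0, 0]],
    [1, [0, 0, 0], [0, 0, 0]],
  ],
)

```text
t: 18.55
tcp_pos: [0.6284, 0.2785, 0.0495]
ee_rot: [0.001, 0.707, 0.707, 0.002]
contact_force: [-0.3, -0.7, -0.5]
finger_gap: 0.0411
finger_force: 41.1
```

Request:
apply_moves(
  increments=[
    [1, [0, 0, 0.2], [0, 0, 0]],
    [1, [0, 0, 0], [0, 0, 0]],
    [0, [0, 0, 0], [0, 0, 0]],
    [0, [0, 0, 0], [0, 0, 0]],
    [0, [0, 0, 0], [0, 0, 0]],
    [0, [0, 0, 0], [0, 0, 0]],
    [0, [0, 0, -2], [0, 0, 0]],
    [0, [0, 0, -4], [0, 0, 0]],
    [0, [0, 0, -4], [0, 0, 0]],
    [0, [0, 0, -4], [0, 0, 0]],
    [0, [1.28, -3.6, 0], [0, 0, 0]],
    [0, [1.28, -3.6, 0], [0, 0, 0]],
    [0, [1.28, -3.6, 0], [0, 0, 0]],
    [0, [1.28, -3.6, 0], [0, 0, 0]],
    [0, [1.28, -3.6, 0], [0, 0, 0]],
    [0, [1.28, -3.6, 0], [0, 0, 0]],
    [0, [0, 0, 0], [0, 0, -0.12]],
    [0, [0, 0, 0], [0, 0, -0.12]],
    [0, [0, 0, 0], [0, 0, -0.12]],
    [0, [0, 0, 0], [0, 0, 0]],
  ],
)

```text
t: 20.55
tcp_pos: [0.4108, 0.355, 0.1858]
ee_rot: [0.0, 0.569, 0.823, -0.0]
contact_force: [-0.5, -0.1, 0.4]
finger_gap: 0.0851
finger_force: 0.0
```

Request:
apply_moves(
  increments=[
    [0, [0, 0, 0], [0, 0, 0]],
  ],
)

```text
t: 20.65
tcp_pos: [0.411, 0.3549, 0.1857]
ee_rot: [-0.0, 0.57, 0.822, -0.0]
contact_force: [-0.1, -0.0, 1.1]
finger_gap: 0.0852
finger_force: 0.0
```

Run:
```python
from h import *
s=bot.get_state();print(s["tcp_pos"],s["ee_rot"],s["t"],s["contact_force"],s["finger_gap"])
im=bot.get_image("wrist"); crop(im,"w7",0,0,512,384,1.5)
```

```text
[0.41103155 0.35489889 0.18568182] [-6.73281842e-06  5.69706892e-01  8.21847947e-01 -9.40434715e-05] 20.65 [-0.0934161  -0.02437151  1.10625129] 0.08515037028718095
```

View pics/w7.png

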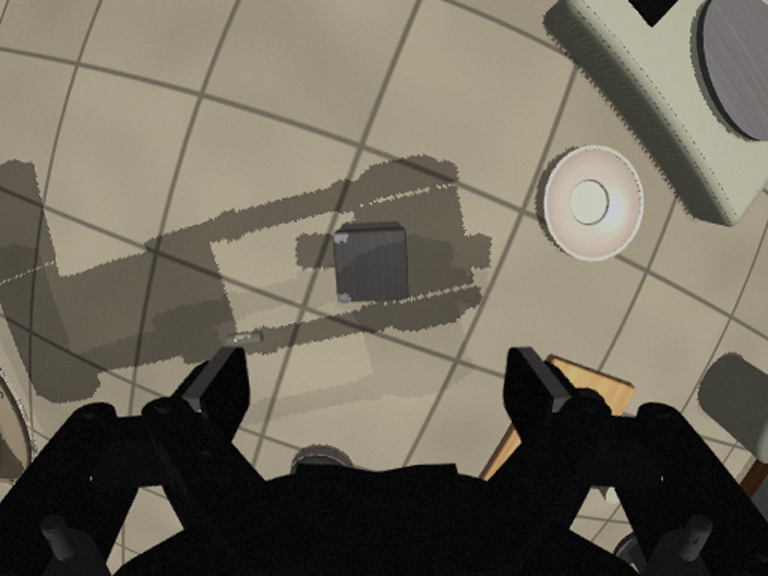

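The tin's lid corners (334,229), (405,227), (408,299), (338,302): square to the fingers within about 2°. Centre (371,264).

Run:
```python
from h import *
from scipy.spatial.transform import Rotation as Ro
im=bot.get_image("wrist");s=bot.get_state();q=s["ee_rot"];R=Ro.from_quat([*q[1:],q[0]]).as_matrix()
P=[world(im,u/1.5,v/1.5,.054,True) for u,v in[(334,229),(405,227),(408,299),(338,302)]]
c=np.mean(P,0);print(c,[np.linalg.norm(P[i]-P[i-1]).round(4) for i in range(4)])
print("tool shift cm",100*R.T@(c-s["tcp_pos"]),[ (R.T@(p-c)).round(4) for p in P])
```

```text
[0.4072082  0.35755873 0.054     ] [np.float64(0.0474), np.float64(0.0441), np.float64(0.0466), np.float64(0.0452)]
tool shift cm [ 0.39116176 -0.26710574 13.16872998] [array([ 0.0229, -0.0231,  0.    ]), array([ 0.0241,  0.021 , -0.    ]), array([-0.0225,  0.0236, -0.    ]), array([-0.0245, -0.0215,  0.    ])]
```

Request:
apply_moves(
  increments=[
    [0, [0.39, -0.27, 4], [0, 0, -0.04]],
    [0, [0, 0, 4.5], [0, 0, 0]],
    [0, [0, 0, 4.5], [0, 0, 0]],
    [0, [0, 0, 3], [0, 0, 0]],
    [0, [0, 0, 1.5], [0, 0, 0]],
    [0, [0, 0, 0], [0, 0, 0]],
    [0, [0, 0, 0], [0, 0, 0]],
    [1, [0, 0, 0], [0, 0, 0]],
    [1, [0, 0, 0], [0, 0, 0]],
    [1, [0, 0, 0], [0, 0, 0]],
    [1, [0, 0, 0], [0, 0, 0]],
    [1, [0, 0, 0], [0, 0, 0]],
    [1, [0, 0, 0], [0, 0, 0]],
  ],
)

```text
t: 22.05
tcp_pos: [0.4077, 0.358, 0.0119]
ee_rot: [0.0, 0.552, 0.834, 0.001]
contact_force: [-1.0, -0.5, 6.6]
finger_gap: 0.0455
finger_force: 41.3
```

Request:
apply_moves(
  increments=[
    [1, [0, 0, -2], [0, 0, 0]],
    [1, [0, 0, -4], [0, 0, 0]],
    [1, [0, 0, -4], [0, 0, 0.13]],
    [1, [0, 0, -3.5], [0, 0, 0.13]],
    [1, [0, 0, 0], [0, 0, 0.14]],
    [1, [-2.32, 2.72, 0], [0, 0, 0]],
    [1, [-2.32, 2.72, 0], [0, 0, 0]],
    [1, [-2.32, 2.72, 0], [0, 0, 0]],
    [1, [-2.32, 2.72, 0], [0, 0, 0]],
    [1, [-2.32, 2.72, 0], [0, 0, 0]],
    [1, [-2.32, 2.72, 0], [0, 0, 0]],
    [1, [-2.32, 2.72, 0], [0, 0, 0]],
    [1, [-2.32, 2.72, 0], [0, 0, 0]],
    [1, [0, 0, 0], [0, 0, 0]],
    [1, [0, 0, 0], [0, 0, 0]],
    [1, [0, 0, 0], [0, 0, 0]],
  ],
)

```text
t: 23.65
tcp_pos: [0.6237, 0.1728, 0.1453]
ee_rot: [-0.001, 0.707, 0.708, -0.001]
contact_force: [-0.0, -0.4, -2.2]
finger_gap: 0.0457
finger_force: 41.9
```

Run:
```python
from h import *
s=bot.get_state();print(s["tcp_pos"],s["ee_rot"],s["t"],s["contact_force"],s["finger_gap"])
im=bot.get_image("wrist"); crop(im,"w8",0,0,512,384,1.5)
```

```text
[0.62371237 0.17275743 0.14532682] [-7.55600005e-04  7.06672200e-01  7.07540447e-01 -5.88699993e-04] 23.65 [-0.00410891 -0.36526731 -2.1667031 ] 0.04569933084309248
```

View pics/w8.png

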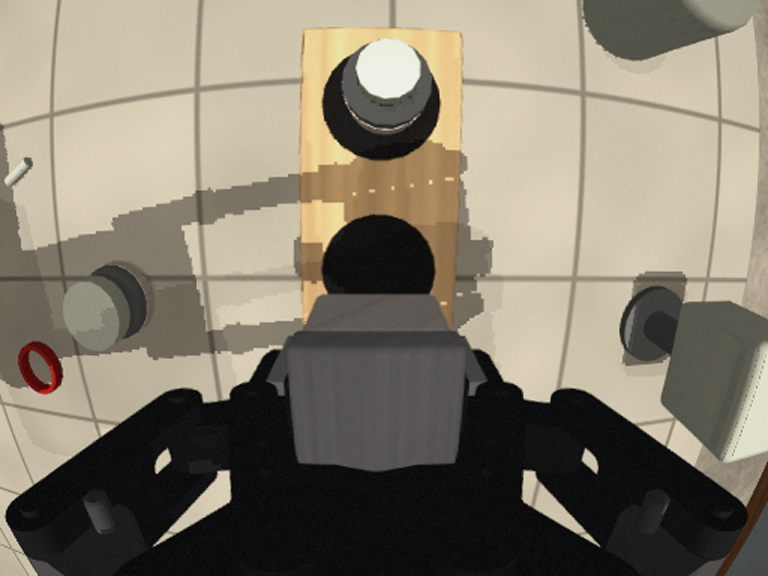

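Middle pad edges: left (323,270), right (435,270), top (379,214). Bottle cap centre (388,68), jar cap (96,313).

Run:
```python
from h import *
im=bot.get_image("wrist")
for n,u,v,z in[("padL",323,270,.016),("padR",435,270,.016),("padT",379,214,.016),("LpadL",322,102,.016),("LpadR",440,102,.016),("LpadB",381,159,.016),("cap",388,69,.111),("jar",96,313,.05),("tinL",288,338,.1875),("tinR",467,335,.1875)]:
    print(n,world(im,u/1.5,v/1.5,z,True).round(4))
```

```text
padL [0.5905 0.1742 0.016 ]
padR [0.6611 0.1743 0.016 ]
padT [0.6257 0.2094 0.016 ]
LpadL [0.5912 0.2785 0.016 ]
LpadR [0.6623 0.2789 0.016 ]
LpadB [0.6268 0.243  0.016 ]
cap [0.6284 0.2777 0.111 ]
jar [0.441  0.1542 0.05  ]
tinL [0.6023 0.1973 0.1875]
tinR [0.6462 0.1982 0.1875]
```

Request:
apply_moves(
  increments=[
    [1, [-0.1, 0.2, 4], [0, 0, 0]],
    [1, [0, 0, 4], [0, 0, 0]],
    [1, [0, 0, 2.2], [0, 0, 0]],
    [1, [0, 0, 1], [0, 0, 0]],
    [1, [0, 0, 0.5], [0, 0, 0]],
    [1, [0, 0, 0], [0, 0, 0]],
    [1, [0, 0, 0], [0, 0, 0]],
    [1, [0, 0, 0], [0, 0, 0]],
  ],
)

```text
t: 24.55
tcp_pos: [0.628, 0.1715, 0.0303]
ee_rot: [0.001, 0.707, 0.707, 0.001]
contact_force: [-0.0, 0.4, -1.0]
finger_gap: 0.0453
finger_force: 41.9
```

Request:
apply_moves(
  increments=[
    [1, [0, 0, 0.22], [0, 0, 0]],
    [1, [0, 0, 0], [0, 0, 0]],
    [0, [0, 0, 0], [0, 0, 0]],
    [0, [0, 0, 0], [0, 0, 0]],
    [0, [0, 0, 0], [0, 0, 0]],
    [0, [0, 0, 0], [0, 0, 0]],
    [0, [0, 0, -2], [0, 0, 0]],
    [0, [0, 0, -4], [0, 0, 0]],
    [0, [0, 0, -4], [0, 0, 0]],
    [0, [0, 0, -4], [0, 0, 0]],
    [0, [-0.45, -3.9, 0], [0, 0, 0]],
    [0, [-0.45, -3.9, 0], [0, 0, 0]],
    [0, [-0.45, -3.9, 0], [0, 0, 0]],
    [0, [-0.45, -3.9, 0], [0, 0, 0]],
    [0, [-0.45, -3.9, 0], [0, 0, 0]],
    [0, [0, 0, 0], [0, 0, 0]],
    [0, [0, 0, 0], [0, 0, 0]],
    [0, [0, 0, 0], [0, 0, 0]],
  ],
)

```text
t: 26.35
tcp_pos: [0.4336, 0.1487, 0.167]
ee_rot: [0.001, 0.707, 0.707, 0.001]
contact_force: [0.2, 0.1, -0.2]
finger_gap: 0.0858
finger_force: 0.0
```

Run:
```python
from h import *
s=bot.get_state();print(s["tcp_pos"],s["ee_rot"],s["t"],s["contact_force"],s["finger_gap"])
im=bot.get_image("wrist"); crop(im,"w9",0,0,512,384,1.5)
```

```text
[0.43358419 0.14873359 0.16700052] [0.00072167 0.70678562 0.70742689 0.00087424] 26.35 [ 0.2341631   0.09663861 -0.17732631] 0.08575384391569556
```

View pics/w9.png

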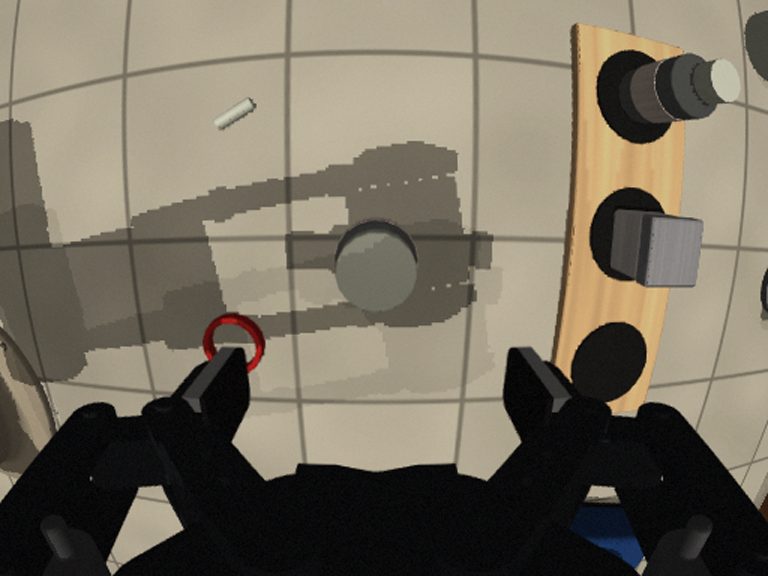

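Bottle and tin stand on their pads. The jar's cap is centred at (376,270); the red ring is clear of the fingers.

Run:
```python
from h import *
im=bot.get_image("wrist")
for n,u,v,z in[("jar",376,270,.05),("padR",609,362,.016)]:
    print(n,world(im,u/1.5,v/1.5,z,True).round(4))
```

```text
jar [0.4342 0.1529 0.05  ]
padR [0.6214 0.0703 0.016 ]
```

Request:
apply_moves(
  increments=[
    [0, [0.3, 0.05, 4], [0, 0, 0]],
    [0, [0, 0, 4.5], [0, 0, 0]],
    [0, [0, 0, 4], [0, 0, 0]],
    [0, [0, 0, 2], [0, 0, 0]],
    [0, [0, 0, 1], [0, 0, 0]],
    [0, [0, 0, 0], [0, 0, 0]],
    [1, [0, 0, 0], [0, 0, 0]],
    [1, [0, 0, 0], [0, 0, 0]],
    [1, [0, 0, 0], [0, 0, 0]],
    [1, [0, 0, 0], [0, 0, 0]],
    [1, [0, 0, 0], [0, 0, 0]],
    [1, [0, 0, 0], [0, 0, 0]],
  ],
)

```text
t: 27.65
tcp_pos: [0.4337, 0.1518, 0.0134]
ee_rot: [0.001, 0.707, 0.707, 0.001]
contact_force: [-0.9, -0.8, 6.3]
finger_gap: 0.0526
finger_force: 40.6
```

Request:
apply_moves(
  increments=[
    [1, [0, 0, -2], [0, 0, 0]],
    [1, [0, 0, -4], [0, 0, 0]],
    [1, [0, 0, -4.5], [0, 0, 0]],
    [1, [-1.66, 3.83, 0], [0, 0, 0]],
    [1, [-1.66, 3.83, 0], [0, 0, 0]],
    [1, [-1.66, 3.83, 0], [0, 0, 0]],
    [1, [-1.66, 3.83, 0], [0, 0, 0]],
    [1, [-1.66, 3.83, 0], [0, 0, 0]],
    [1, [0, 0, 0], [0, 0, 0]],
    [1, [0, 0, 0], [0, 0, 0]],
    [1, [0, 0, 0], [0, 0, 0]],
  ],
)

```text
t: 28.75
tcp_pos: [0.6227, 0.0691, 0.1167]
ee_rot: [-0.001, 0.707, 0.708, -0.0]
contact_force: [0.3, 0.0, -1.2]
finger_gap: 0.0525
finger_force: 42.3
```

Run:
```python
from h import *
s=bot.get_state();print(s["tcp_pos"],s["ee_rot"],s["t"],s["contact_force"],s["finger_gap"])
im=bot.get_image("wrist"); crop(im,"w10",0,0,512,384,1.5)
```

```text
[0.62268221 0.06911274 0.11674265] [-5.45347199e-04  7.06686728e-01  7.07526263e-01 -3.98955290e-04] 28.75 [ 0.28038879  0.03094178 -1.21123907] 0.052456910524642936
```

View pics/w10.png

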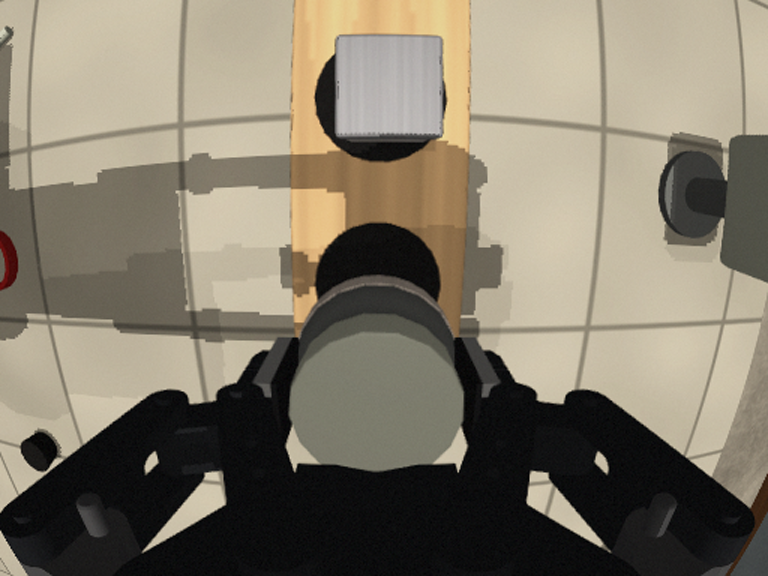

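Tin lid spans 337–442 by 36–138; its pad 316–446, bottom edge 160. Right pad 316–440, top edge 223. Jar cap 289–464, top edge 304.

Run:
```python
from h import *
im=bot.get_image("wrist")
for n,u,v,z in[("padL",316,282,.016),("padR",440,282,.016),("padT",378,223,.016),("tin",389.5,86,.070),("ML",316,97,.016),("MR",446,97,.016),("MB",381,160,.016),("jarL",289,390,.153),("jarR",464,390,.153),("jarT",377,304,.153)]:
    print(n,world(im,u/1.5,v/1.5,z,True).round(4))
```

```text
padL [0.5888 0.0702 0.016 ]
padR [0.6592 0.0703 0.016 ]
padT [0.6239 0.1037 0.016 ]
tin [0.6283 0.1692 0.07  ]
ML [0.5903 0.1735 0.016 ]
MR [0.6605 0.1738 0.016 ]
MB [0.6254 0.1383 0.016 ]
jarL [0.5991 0.0759 0.153 ]
jarR [0.6468 0.076  0.153 ]
jarT [0.623  0.1007 0.153 ]
```

Request:
apply_moves(
  increments=[
    [1, [-0.35, 0.1, 3], [0, 0, 0]],
    [1, [0, 0, 3], [0, 0, 0]],
    [1, [0, 0, 1.6], [0, 0, 0]],
    [1, [0, 0, 0.7], [0, 0, 0]],
    [1, [0, 0, 0.4], [0, 0, 0]],
    [1, [0, 0, 0], [0, 0, 0]],
    [1, [0, 0, 0], [0, 0, 0]],
    [1, [0, 0, 0], [0, 0, 0]],
  ],
)

```text
t: 29.65
tcp_pos: [0.6258, 0.0653, 0.0306]
ee_rot: [0.001, 0.707, 0.708, 0.001]
contact_force: [0.6, -0.6, 0.0]
finger_gap: 0.0523
finger_force: 42.3
```

Lower 0.1 cm more, release, lift and back off so the top camera sees all.

Request:
apply_moves(
  increments=[
    [1, [0, 0, 0.12], [0, 0, 0]],
    [1, [0, 0, 0], [0, 0, 0]],
    [0, [0, 0, 0], [0, 0, 0]],
    [0, [0, 0, 0], [0, 0, 0]],
    [0, [0, 0, 0], [0, 0, 0]],
    [0, [0, 0, 0], [0, 0, 0]],
    [0, [0, 0, -2], [0, 0, 0]],
    [0, [0, 0, -4], [0, 0, 0]],
    [0, [0, 0, -4], [0, 0, 0]],
    [0, [0, 0, -4], [0, 0, 0]],
    [0, [0, -4, -1], [0, 0, 0]],
    [0, [0, -4, -1], [0, 0, 0]],
    [0, [0, -4, -1], [0, 0, 0]],
    [0, [0, -4, -1], [0, 0, 0]],
    [0, [0, -4, 0], [0, 0, 0]],
    [0, [0, -4, 0], [0, 0, 0]],
    [0, [0, 0, 0], [0, 0, 0]],
    [0, [0, 0, 0], [0, 0, 0]],
  ],
)

```text
t: 31.45
tcp_pos: [0.3849, 0.065, 0.2088]
ee_rot: [0.001, 0.707, 0.707, 0.001]
contact_force: [1.2, -0.3, -0.2]
finger_gap: 0.0849
finger_force: 0.0
```

Run:
```python
from h import *
s=bot.get_state();print(s["tcp_pos"],s["t"],s["contact_force"],s["finger_gap"])
im=bot.get_image("top"); a=im["pixels"][110:180,170:300,::-1]
b=bot.get_image("wrist")["pixels"][:,:,::-1]
A=cv2.resize(a,None,fx=5.5,fy=5.5,interpolation=cv2.INTER_CUBIC)
cv2.imwrite("pics/end.png",A)
```

```text
[0.38486495 0.06504239 0.20883153] 31.45 [ 1.22730139 -0.33090822 -0.18284727] 0.08494672073126942
```

View pics/end.png

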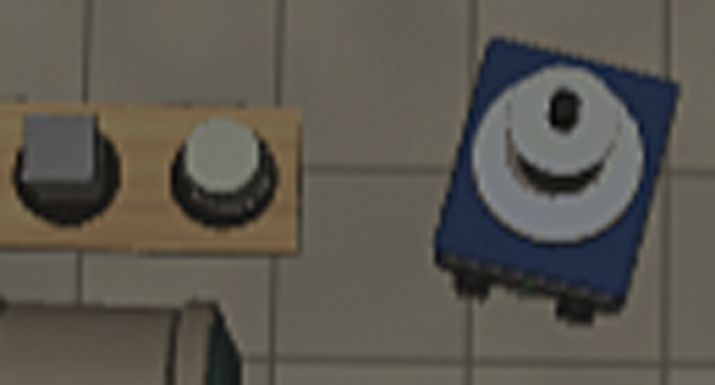

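Tin lid around (60,147), jar cap (221,156), cover disc (563,122), knob top (566,103); the tin and jar are on their pads, the cover on the beaker.

Run:
```python
from h import *
im=bot.get_image("top")
for n,u,v,z in[("tin .6255 .1735",60,147,.070),("jar .624 .0685",221,156,.066),("disc .6243 -.1548",563,122,.162),("knob",565.5,101,.202)]:
    print(n,world(im,170+u/5.5-.4,110+v/5.5-.4,z).round(4))
```

```text
tin .6255 .1735 [0.6285 0.1696 0.07  ]
jar .624 .0685 [0.6247 0.0655 0.066 ]
disc .6243 -.1548 [ 0.6236 -0.1539  0.162 ]
knob [ 0.6256 -0.1544  0.202 ]
```

All within about 5 mm, and the arm is clear, so I'm handing it in.

```bash
python3 -c "
from plant import bot
print(bot.sign_off())"
```

```text
the job is handed in; nothing more can be done
None
```

The job is handed in at about 31 s: the beaker stands on the stirrer plate with its cover on, and the jar, tin and bottle are on the near, middle and far pads, each measured within about 5 mm of centre; no pass or fail was reported back.

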